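# Pack spacers flush with the setting block and lean the sensor plate on them

## Task

Build a pack of steel spacers on the scribed outline of the fixture, stacked squarely, from a combination that comes out flush with the top of the setting block beside it. Then lean the sensor plate, read head up, on the block and the pack together, its lower edge down on the fixture's base against the front stop rail, and let go of it. Put every spare spacer away in the black tray, and leave the other things on the bench where they are.

Things in the scene. Friction and masses are not known exactly. Their poses are not given: they have to be found in the camera images.
- fixture: Fixed aluminium base plate 170 (x) x 180 (y) x 10 mm; origin at the centre of its underside, z up. Its front (-x) roughly faces the robot. On its top: a stop rail along the front, at the left (+y) the setting block (centre x 30, y 42 mm), at the right the scribed outline for the pack with two steel pins (8 mm thick, 44 mm high) behind it at x = 56.5, y = -56 and -28 mm.
- stop (a point): Middle of the foot of the dark steel stop rail's inner face, on the fixture's top face (fixture frame x -68, y 0 mm); the rail is 150 mm long, 12 mm wide, 10 mm high. The leaning plate's lower edge stands here; its origin is then 6 to 10 mm in front (-x) of the fixture's origin and 35 to 45 mm above the table.
- nest (a point): Centre of the thin black outline for the pack, on the fixture's top face (10 mm above the table; fixture frame x 30, y -42 mm), axes as the fixture's. A spacer centred here with its 40 mm side along fixture x has its front edge in line with the setting block's front face (x = 10 mm) and leaves 2.5 mm of air to the pins.
- block_low: Setting block, dark steel, 40 (x) x 36 (y) x 32 mm high, 384 g, standing loose on the fixture's left half between two 24 mm pins and a 6 mm lip, not to be moved; origin at the centre of its underside. Exactly one of the three setting blocks (32, 40 or 48 mm high) is there in a run, always at the same place of the fixture.
- block_low_top (a point): Centre of the top face of the 32 mm setting block.
- block_mid: Setting block, dark steel, 40 (x) x 36 (y) x 40 mm high, 480 g, standing loose on the fixture's left half between two 24 mm pins and a 6 mm lip, not to be moved; origin at the centre of its underside. Exactly one of the three setting blocks (32, 40 or 48 mm high) is there in a run, always at the same place of the fixture.
- block_mid_top (a point): Centre of the top face of the 40 mm setting block.
- block_high: Setting block, dark steel, 40 (x) x 36 (y) x 48 mm high, 576 g, standing loose on the fixture's left half between two 24 mm pins and a 6 mm lip, not to be moved; origin at the centre of its underside. Exactly one of the three setting blocks (32, 40 or 48 mm high) is there in a run, always at the same place of the fixture.
- block_high_top (a point): Centre of the top face of the 48 mm setting block.
- spacer_8a: Loose steel spacer plate, 40 (x) x 50 (y) x 8 mm thick, 42 g or so, lying flat; marked with one dot on both faces. Origin at the centre of its underside, z up. Five to seven of the seven spacers (8, 8, 12, 12, 16, 16, 20 mm) are there; any such set holds a combination as high as the setting block.
- spacer_8b: Loose steel spacer plate, 40 (x) x 50 (y) x 8 mm thick, 42 g or so, lying flat; marked with one dot on both faces. Origin at the centre of its underside, z up. Five to seven of the seven spacers (8, 8, 12, 12, 16, 16, 20 mm) are there; any such set holds a combination as high as the setting block.
- spacer_12a: Loose steel spacer plate, 40 (x) x 50 (y) x 12 mm thick, 58 g or so, lying flat; marked with two dots on both faces. Origin at the centre of its underside, z up. Five to seven of the seven spacers (8, 8, 12, 12, 16, 16, 20 mm) are there; any such set holds a combination as high as the setting block.
- spacer_12b: Loose steel spacer plate, 40 (x) x 50 (y) x 12 mm thick, 58 g or so, lying flat; marked with two dots on both faces. Origin at the centre of its underside, z up. Five to seven of the seven spacers (8, 8, 12, 12, 16, 16, 20 mm) are there; any such set holds a combination as high as the setting block.
- spacer_16a: Loose steel spacer plate, 40 (x) x 50 (y) x 16 mm thick, 74 g or so, lying flat; marked with three dots on both faces. Origin at the centre of its underside, z up. Five to seven of the seven spacers (8, 8, 12, 12, 16, 16, 20 mm) are there; any such set holds a combination as high as the setting block.
- spacer_16b: Loose steel spacer plate, 40 (x) x 50 (y) x 16 mm thick, 74 g or so, lying flat; marked with three dots on both faces. Origin at the centre of its underside, z up. Five to seven of the seven spacers (8, 8, 12, 12, 16, 16, 20 mm) are there; any such set holds a combination as high as the setting block.
- spacer_20: Loose steel spacer plate, 40 (x) x 50 (y) x 20 mm thick, 90 g or so, lying flat; marked with four dots on both faces. Origin at the centre of its underside, z up. Five to seven of the seven spacers (8, 8, 12, 12, 16, 16, 20 mm) are there; any such set holds a combination as high as the setting block.
- plate: Sensor plate: aluminium, 130 x 130 x 6 mm, about 300 g, flat on the table at the start. In the middle of its face stands the grey read head, 34 (x) x 26 (y) x 24 mm high, to grip it by. Origin at the centre of the plate's underside, z up. Half a turn makes no difference. Leaned as wanted, its y axis is along the fixture's y and it slopes 23, 28 or 32.5 degrees on the 32, 40 or 48 mm block.
- tray: Fixed black open tray for spares, outside 140 (x) x 170 (y) x 45 mm high, walls and floor 4 to 5 mm; origin at the centre of its underside. Shallow and larger than a hand; to the left of the fixture.
- hub: Bystander: round aluminium hub, 38 mm diameter, 24 mm high, loose among the spacers; origin at the centre of its underside.
- bottle: Bystander: small white bottle, 32 mm diameter, 75 mm high, loose, beyond the fixture.
- tape: Bystander: roll of clear tape, 84 mm diameter, 19 mm high, loose, at the far right.
- driver: Bystander: screwdriver lying on the table at the right, 170 mm long, loose.
Things that resemble listed ones, but are neither listed nor needed, are in the scene too. Several things have the shape of the tray; the one meant has the colours described above.

How it is judged (in metres and radians):
On the way, in this order (a step that is already met when the one before it is completed fails the run):
1. the spacer pack stands on its outline, flush with the setting block, and is let go (((horizontal distance between spacer_8a and nest below 0.011 m and z of spacer_8a in the frame of block_low_top between -0.0105 and -0.0055 m) or (horizontal distance between spacer_8b and nest below 0.011 m and z of spacer_8b in the frame of block_low_top between -0.0105 and -0.0055 m) or (horizontal distance between spacer_12a and nest below 0.011 m and z of spacer_12a in the frame of block_low_top between -0.0145 and -0.0095 m) or (horizontal distance between spacer_12b and nest below 0.011 m and z of spacer_12b in the frame of block_low_top between -0.0145 and -0.0095 m) or (horizontal distance between spacer_16a and nest below 0.011 m and z of spacer_16a in the frame of block_low_top between -0.0185 and -0.0135 m) or (horizontal distance between spacer_16b and nest below 0.011 m and z of spacer_16b in the frame of block_low_top between -0.0185 and -0.0135 m) or (horizontal distance between spacer_20 and nest below 0.011 m and z of spacer_20 in the frame of block_low_top between -0.0225 and -0.0175 m)) and ((horizontal distance between spacer_8a and nest below 0.011 m and z of spacer_8a in the frame of block_mid_top between -0.0105 and -0.0055 m) or (horizontal distance between spacer_8b and nest below 0.011 m and z of spacer_8b in the frame of block_mid_top between -0.0105 and -0.0055 m) or (horizontal distance between spacer_12a and nest below 0.011 m and z of spacer_12a in the frame of block_mid_top between -0.0145 and -0.0095 m) or (horizontal distance between spacer_12b and nest below 0.011 m and z of spacer_12b in the frame of block_mid_top between -0.0145 and -0.0095 m) or (horizontal distance between spacer_16a and nest below 0.011 m and z of spacer_16a in the frame of block_mid_top between -0.0185 and -0.0135 m) or (horizontal distance between spacer_16b and nest below 0.011 m and z of spacer_16b in the frame of block_mid_top between -0.0185 and -0.0135 m) or (horizontal distance between spacer_20 and nest below 0.011 m and z of spacer_20 in the frame of block_mid_top between -0.0225 and -0.0175 m)) and ((horizontal distance between spacer_8a and nest below 0.011 m and z of spacer_8a in the frame of block_high_top between -0.0105 and -0.0055 m) or (horizontal distance between spacer_8b and nest below 0.011 m and z of spacer_8b in the frame of block_high_top between -0.0105 and -0.0055 m) or (horizontal distance between spacer_12a and nest below 0.011 m and z of spacer_12a in the frame of block_high_top between -0.0145 and -0.0095 m) or (horizontal distance between spacer_12b and nest below 0.011 m and z of spacer_12b in the frame of block_high_top between -0.0145 and -0.0095 m) or (horizontal distance between spacer_16a and nest below 0.011 m and z of spacer_16a in the frame of block_high_top between -0.0185 and -0.0135 m) or (horizontal distance between spacer_16b and nest below 0.011 m and z of spacer_16b in the frame of block_high_top between -0.0185 and -0.0135 m) or (horizontal distance between spacer_20 and nest below 0.011 m and z of spacer_20 in the frame of block_high_top between -0.0225 and -0.0175 m)) and contact force between the fingers and spacer_8a below 0.05 N and contact force between the fingers and spacer_8b below 0.05 N and contact force between the fingers and spacer_12a below 0.05 N and contact force between the fingers and spacer_12b below 0.05 N and contact force between the fingers and spacer_16a below 0.05 N and contact force between the fingers and spacer_16b below 0.05 N and contact force between the fingers and spacer_20 below 0.05 N), for 0.3 s.
2. the sensor plate leans on the block and the pack with its lower edge on the base at the stop rail, let go (x of plate in the frame of fixture between -0.018 and 0.01 m and y of plate in the frame of fixture between -0.018 and 0.018 m and angle between the y axis of plate and the y axis of fixture, either way round below 0.07 rad and contact force between plate and fixture above 0.03 N and (contact force between plate and spacer_8a above 0.03 N or contact force between plate and spacer_8b above 0.03 N or contact force between plate and spacer_12a above 0.03 N or contact force between plate and spacer_12b above 0.03 N or contact force between plate and spacer_16a above 0.03 N or contact force between plate and spacer_16b above 0.03 N or contact force between plate and spacer_20 above 0.03 N) and linear speed of plate below 0.02 m/s and contact force between the fingers and plate below 0.05 N and contact force between plate and block_low above 0.03 N and angle between the z axis of plate and the z axis of block_low, either way round between 0.34 and 0.49 rad and contact force between plate and block_mid above 0.03 N and angle between the z axis of plate and the z axis of block_mid, either way round between 0.428 and 0.578 rad and contact force between plate and block_high above 0.03 N and angle between the z axis of plate and the z axis of block_high, either way round between 0.506 and 0.656 rad), for 0.3 s.
At the end, for the whole second after the job is handed in: Pack flush within 2.5 mm of the block, spacers within 11 mm and 0.2 rad of the outline. Plate released, still, touching base, block and pack, square within 0.07 rad, centred within 18 mm, slope within -0.06/+0.09 rad of edge-at-stop. Every spacer present in pack or tray (all of step 1 and all of step 2 and ((horizontal distance between spacer_8a and nest below 0.011 m and angle between spacer_8a's own z axis and vertical below 0.08 rad and angle between the x axis of spacer_8a and the x axis of fixture, either way round below 0.2 rad) or (x of spacer_8a in the frame of tray between -0.071 and 0.071 m and y of spacer_8a in the frame of tray between -0.086 and 0.086 m and z of spacer_8a in the frame of tray between -0.005 and 0.05 m)) and ((horizontal distance between spacer_8b and nest below 0.011 m and angle between spacer_8b's own z axis and vertical below 0.08 rad and angle between the x axis of spacer_8b and the x axis of fixture, either way round below 0.2 rad) or (x of spacer_8b in the frame of tray between -0.071 and 0.071 m and y of spacer_8b in the frame of tray between -0.086 and 0.086 m and z of spacer_8b in the frame of tray between -0.005 and 0.05 m)) and ((horizontal distance between spacer_12a and nest below 0.011 m and angle between spacer_12a's own z axis and vertical below 0.08 rad and angle between the x axis of spacer_12a and the x axis of fixture, either way round below 0.2 rad) or (x of spacer_12a in the frame of tray between -0.071 and 0.071 m and y of spacer_12a in the frame of tray between -0.086 and 0.086 m and z of spacer_12a in the frame of tray between -0.005 and 0.05 m)) and ((horizontal distance between spacer_12b and nest below 0.011 m and angle between spacer_12b's own z axis and vertical below 0.08 rad and angle between the x axis of spacer_12b and the x axis of fixture, either way round below 0.2 rad) or (x of spacer_12b in the frame of tray between -0.071 and 0.071 m and y of spacer_12b in the frame of tray between -0.086 and 0.086 m and z of spacer_12b in the frame of tray between -0.005 and 0.05 m)) and ((horizontal distance between spacer_16a and nest below 0.011 m and angle between spacer_16a's own z axis and vertical below 0.08 rad and angle between the x axis of spacer_16a and the x axis of fixture, either way round below 0.2 rad) or (x of spacer_16a in the frame of tray between -0.071 and 0.071 m and y of spacer_16a in the frame of tray between -0.086 and 0.086 m and z of spacer_16a in the frame of tray between -0.005 and 0.05 m)) and ((horizontal distance between spacer_16b and nest below 0.011 m and angle between spacer_16b's own z axis and vertical below 0.08 rad and angle between the x axis of spacer_16b and the x axis of fixture, either way round below 0.2 rad) or (x of spacer_16b in the frame of tray between -0.071 and 0.071 m and y of spacer_16b in the frame of tray between -0.086 and 0.086 m and z of spacer_16b in the frame of tray between -0.005 and 0.05 m)) and ((horizontal distance between spacer_20 and nest below 0.011 m and angle between spacer_20's own z axis and vertical below 0.08 rad and angle between the x axis of spacer_20 and the x axis of fixture, either way round below 0.2 rad) or (x of spacer_20 in the frame of tray between -0.071 and 0.071 m and y of spacer_20 in the frame of tray between -0.086 and 0.086 m and z of spacer_20 in the frame of tray between -0.005 and 0.05 m)) and linear speed of each of spacer_8a, spacer_8b, spacer_12a, spacer_12b, spacer_16a, spacer_16b, spacer_20 below 0.02 m/s).
It fails at once if a bystander (hub, bottle, tape, screwdriver) is shoved more than 40 mm from its place (distance of any of hub, bottle, tape, driver from where it was at the start of the episode above 0.04 m).
It fails at once if the setting block is shifted more than 10 mm (distance of any of block_low, block_mid, block_high from where it was at the start of the episode above 0.01 m).
Of block_low, block_mid, block_high only 1 to 1 are there at a start; the rules pass over those that are not, and their reading is None.
Of spacer_8a, spacer_8b, spacer_12a, spacer_12b, spacer_16a, spacer_16b, spacer_20 only 5 to 7 are there at a start; the rules pass over those that are not, and their reading is None.
At some moment in a run one of spacer_8a, spacer_8b, spacer_12a, spacer_12b, spacer_16a, spacer_16b, spacer_20, plate may be knocked a few centimetres aside while the robot is not near it.
Once in a run the grip may slacken for a moment while it holds something.
It also fails if it takes over 210 s, if anything falls off the work surface, if the arm or the gripper's body presses on something with over 40 N, if the wrist force passes 120 N, or if a joint passes its speed limit or range.

## Robot

A 6-joint arm with a two-finger parallel gripper is mounted at the origin on the work surface. World frame = base frame: x ahead of the robot, y to its left, z up, the work surface at z = 0. Lengths are in m, angles in degrees, forces in N, time in s.
With the tool pointing down it reaches from about 0.4 to 0.825 m from the base axis. Payload 7 kg.
Tool frame: the origin (TCP) lies midway between the tips of the shut fingers; the grasp point (between the pads) lies 19 mm behind it; z points along the fingers, y is the line along which they close (so a half turn about z gives the same grasp; the last joint's range is limited). The gripper opens to 88 mm and grips with 3 to 60 N. Pads are 19 mm wide; open, the fingers measure 130 mm over their backs; the gripper's body (78 mm by 193 mm) begins 47 mm behind the grasp point.
Start: joints at [-52.133, 20.546, 0.682, 0, -70.136, -16.507], TCP at [0.246, -0.629, 0.227] pointing down, gripper open.
Joint ranges: [-176.03, 176.03], [-82.01, 121.73], [-58.28, 71.71], [-173.87, 95.51], [-174.79, -0.11], [-173.66, 173.66]. Speed limits (degrees/s): [136.94, 136.94, 172.46, 180, 180, 180].

## Interface

Orientations are given as a 3x3 rotation matrix whose columns are the frame's x, y, z axes.
In Python, from rig import robot gives the robot as it stands. Calls block until the motion is done:
- robot.goto(position, orientation): joint-space move of the TCP to a pose.
- robot.servo_line(position, ori=None, speed=0.15): straight line of the TCP; ori=None keeps the orientation; speed is the mean speed in m/s.
- robot.movej(angles): joint-space move.
- robot.move_gripper(opening): opening from 0.0 (shut) to 1.0 (fully open); the grip force is fixed at half the most; returns when the fingers have stopped.
- robot.dwell(seconds).
- robot.ik(position, orientation): joint angles nearest the present ones, or None.
- robot.grab_frame(name): name is "scene" or "side" or "wrist"; returns (picture, depth): 480x640x3 uint8, red, green, blue; 480x640 float32, m along the optical axis (not along the pixel's ray), 0 where there is no reading.
- robot.camera_info(name): a dict with "vfov" (degrees; the focal length in pixels is half the picture's height over the tangent of half this angle, whatever the lens; pixels are square), "cx", "cy" (the principal point, pixels), "view" (4x4, takes a point from world to camera coordinates); the wrist camera has in their place "T_tool_cam" (4x4, takes a point from camera to tool coordinates, whose origin is the TCP and whose axes are the flange's). Camera axes: x right, y down, z forward; pixel columns grow to the right and rows downward; lengths in m; the calibration is good to about 2 mm. A picture is of the moment at which its call begins: read the wrist's pose just before it. camera_info takes no time and is no camera call.
A pose or a line that the arm cannot do raises robot.Unreachable and nothing moves.
- robot.job_done(): hands the job in; it is judged then, once.
Readings, each from a call of its own:
- robot.read_t(): time.
- robot.read_qpos(): joint angles.
- robot.read_qvel(): joint speeds.
- robot.read_effort(): joint torques, N m.
- robot.read_position(): TCP position.
- robot.read_tcp_rot(): TCP orientation.
- robot.read_force(): force on the tool from outside, world axes, zero at the start.
- robot.read_ft_torque(): the same for the moment, N m.
- robot.read_grip_width(): opening from 0.0 (shut) to 1.0 (fully open).
- robot.read_finger_force(): force on a finger pad.
Only numpy, scipy, OpenCV 4.12 (cv2) and the standard library are available. Lean on these libraries where they do the work, as an engineer would, in place of code of your own. Each camera call takes 0.05 s, during which the arm holds its last target. There are 200 camera calls.

## Working session

There is one attempt and no reset: what is moved stays moved. The work goes in short steps, each a Python script; the robot and the scene stay as the last script left them, time stands still between calls to the robot, and variables do not carry over. Pictures are saved under pics/ and viewed, at most 14 in all, crops included, and the job is handed in when it is done.

```bash
ls; mkdir -p pics; python3 - <<'E'
from rig import robot
import cv2,numpy as np
for n in("scene","side","wrist"):
    p,d=robot.grab_frame(n); cv2.imwrite(f"pics/{n}0.png",p[:,:,::-1]); np.save(f"pics/{n}0.npy",d)
    i=robot.camera_info(n); print(n,{k:(np.round(v,4).tolist() if not isinstance(v,(int,float,str)) else v) for k,v in i.items()},(d>0).mean())
print(robot.read_t(),robot.read_position(),robot.read_tcp_rot())
E
```

```text
pics
scene {'vfov': 49.9886511566011, 'cx': 317.39412048416216, 'cy': 239.97608074189432, 'view': [[0.5017, 0.8648, -0.0222, -0.1899], [0.4737, -0.2961, -0.8294, -0.2063], [-0.7238, 0.4056, -0.5581, 1.6376], [0.0, 0.0, 0.0, 1.0]]} 0.996083984375
side {'vfov': 54.19247269484129, 'cx': 310.97260234643056, 'cy': 232.82156442569655, 'view': [[0.857, -0.5152, -0.0117, -0.4317], [-0.305, -0.4888, -0.8173, 0.1504], [0.4154, 0.704, -0.5761, 1.1431], [0.0, 0.0, 0.0, 1.0]]} 0.9959765625
wrist {'vfov': 68.82962861995779, 'cx': 317.5252660982692, 'cy': 238.31809456989808, 'T_tool_cam': [[0.0006, -0.9596, -0.2814, 0.0764], [1.0, 0.0005, 0.0004, 0.0005], [-0.0003, -0.2814, 0.9596, -0.1588], [0.0, 0.0, 0.0, 1.0]]} 0.9962272135416667
0.15 [ 0.2456778  -0.62828973  0.22582427] [[-9.31325942e-01 -3.64186195e-01 -6.36985766e-04]
 [-3.64186713e-01  9.31325227e-01  1.16582113e-03]
 [ 1.68664951e-04  1.31774121e-03 -9.99999118e-01]]
```

View pics/scene0.png

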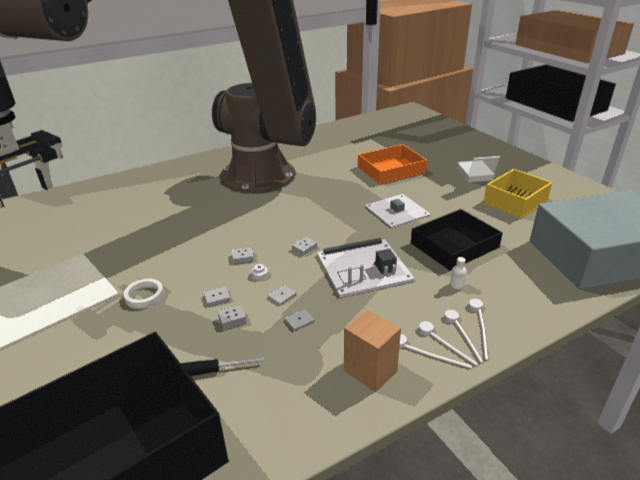

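View pics/side0.png

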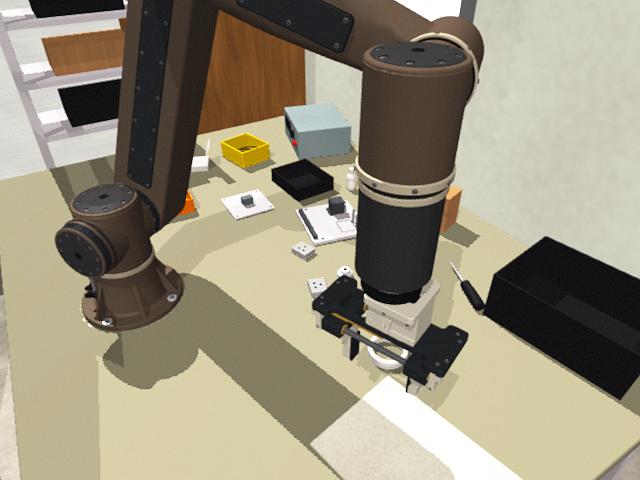

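The scene view shows the robot base at the top (255,170). Six spacers lie at (243,255), (304,246), (217,297), (232,317), (282,295) and (299,320), with the hub at (260,271). The fixture is at (365,268), the sensor plate at (397,209) and the black tray at (456,238). Possible mix-ups are the big black bin (110,430), the orange tray (392,163), the yellow tray (518,193) and the hub, which sits among the spacers. The side view is mostly blocked by the arm.

```bash
cat > h.py <<'E'
from rig import robot
import cv2,numpy as np
def info(n):
    i=robot.camera_info(n); f=240/np.tan(np.radians(i["vfov"])/2)
    if "view" in i: T=np.linalg.inv(np.array(i["view"]))
    else:
        T0=np.eye(4);T0[:3,:3]=robot.read_tcp_rot();T0[:3,3]=robot.read_position();T=T0@np.array(i["T_tool_cam"])
    return f,i["cx"],i["cy"],T
def ray(uv,z,c):
    """pixels -> world points on plane z"""
    f,cx,cy,T=c; uv=np.atleast_2d(np.asarray(uv,float))
    d=np.c_[(uv[:,0]-cx)/f,(uv[:,1]-cy)/f,np.ones(len(uv))]@T[:3,:3].T
    return T[:3,3]+d*((z-T[2,3])/d[:,2])[:,None]
def proj(P,c):
    f,cx,cy,T=c; p=(np.atleast_2d(P)-T[:3,3])@T[:3,:3]
    return p[:,:2]/p[:,2:]*f+[cx,cy]
def cloud(d,c):
    f,cx,cy,T=c; v,u=np.mgrid[:480,:640]
    return np.stack([(u-cx)/f*d,(v-cy)/f*d,d],-1)@T[:3,:3].T+T[:3,3]
def down(yaw):
    """tool down, tool x at world angle yaw (deg)"""
    a=np.radians(yaw);c,s=np.cos(a),np.sin(a)
    return np.array([[c,s,0],[s,-c,0],[0,0,-1.]])
def snap(n,name=None):
    c=info(n); p,d=robot.grab_frame(n)
    if name: cv2.imwrite(f"pics/{name}.png",p[:,:,::-1])
    return p,d,c
E
python3 - <<'E'
from h import *
c=info("scene");d=np.load("pics/scene0.npy");P=cloud(d,c)
for n,u,v in [("s",243,253),("s",304,243),("s",217,295),("s",232,314),("s",282,294),("s",299,319),("hub",260,269),("plate",410,214),("head",397,204),("fix",345,290),("blk",386,255),("tray",456,245),("bottle",459,265),("table",320,400),("tape",143,280),("driver",200,368)]:
    print(n,u,v,P[v-1:v+2,u-1:u+2].reshape(-1,3).mean(0).round(3))
print(robot.ik([.5,-.2,.4],down(180)),robot.ik([.55,0,.45],down(180)),robot.ik([.45,0,.45],down(0)))
E
```

```text
s 243 253 [ 0.395 -0.219  0.017]
s 304 243 [ 0.438 -0.073  0.018]
s 217 295 [ 0.507 -0.329  0.013]
s 232 314 [ 0.591 -0.327  0.021]
s 282 294 [ 0.576 -0.204  0.009]
s 299 319 [ 0.666 -0.21   0.009]
hub 260 269 [ 0.485 -0.214  0.024]
plate 410 214 [0.558 0.158 0.09 ]
head 397 204 [0.422 0.227 0.03 ]
fix 345 290 [ 0.638 -0.08   0.011]
blk 386 255 [0.624 0.04  0.052]
tray 456 245 [0.63  0.253 0.006]
bottle 459 265 [0.75  0.141 0.063]
table 320 400 [ 0.859 -0.274  0.001]
tape 143 280 [ 0.376 -0.456  0.019]
driver 200 368 [ 0.698 -0.434  0.022]
[ -0.9366303    3.81995033   1.22091992   0.         -87.40096959
 -89.0633697 ] [  20.40948918    5.0391924     8.74527302    0.          -93.70608063
 -110.40948918] [ 25.22805064  -5.29676634  -1.56051458   0.         -93.73625176
  64.77194936]
```

```bash
python3 - <<'E'
from h import *
robot.goto([.5,-.2,.32],down(180)); robot.dwell(.3)
p,d,c=snap("wrist","w1"); np.save("pics/w1.npy",d);np.save("pics/w1T.npy",c[3])
robot.goto([.53,.06,.32],down(180)); robot.dwell(.3)
p,d,c=snap("wrist","w2"); np.save("pics/w2.npy",d);np.save("pics/w2T.npy",c[3])
print(robot.read_t(),robot.read_position(),robot.read_qpos())
E
```

```text
3.7167 [0.53006642 0.05925988 0.32001765] [ 2.74545339e+01  4.30164443e+00 -8.23689439e+00 -2.46849841e-04
 -7.74580200e+01 -1.17525912e+02]
```

View pics/w1.png

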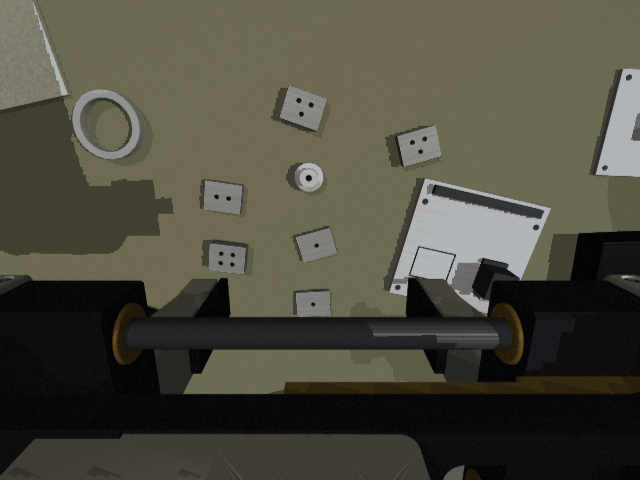

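View pics/w2.png

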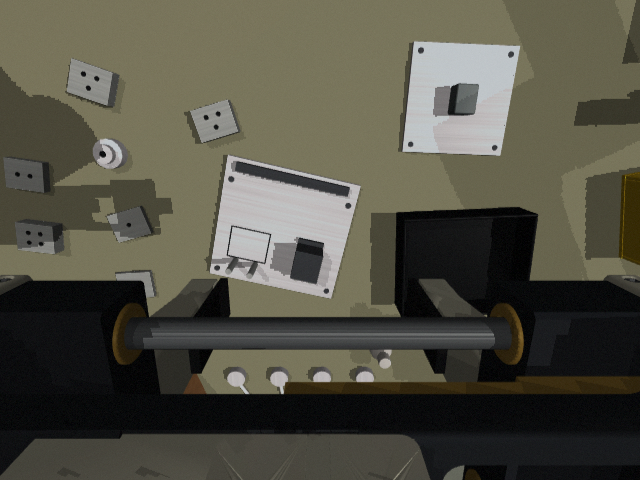

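w1 shows the 16 mm spacers at (303,108) and (419,146), the 12 at (223,197), the 20 at (228,258), and the 8s at (317,245) and (313,304). The hub is at (309,178). w2 shows the fixture with the block at (308,260), the outline at (249,245), the rail at (290,178), the plate at (462,98) and the black tray at (467,260).

```bash
cat >> h.py <<'E'
def rect(mask,z,c,size=None):
    """largest contours of a mask -> min-area rect on plane z: centre, yaw of long side (deg), sides"""
    out=[]
    for k in cv2.findContours(mask.astype(np.uint8),cv2.RETR_EXTERNAL,cv2.CHAIN_APPROX_NONE)[0]:
        if cv2.contourArea(k)<150: continue
        w=ray(cv2.convexHull(k)[:,0],z,c)[:,:2]
        (x,y),(a,b),_=r=cv2.minAreaRect((w*1000).astype(np.float32)); bx=cv2.boxPoints(r)
        e=[bx[1]-bx[0],bx[2]-bx[1]]; e=max(e,key=np.linalg.norm)
        out.append((x/1000,y/1000,(np.degrees(np.arctan2(e[1],e[0]))+90)%180-90,max(a,b),min(a,b)))
    return out
E
python3 - <<'E'
from h import *
for w in("w1","w2"):
    p=cv2.imread(f"pics/{w}.png");d=np.load(f"pics/{w}.npy");c=(*info("wrist")[:3],np.load(f"pics/{w}T.npy"));P=cloud(d,c)
    Z=P[:,:,2]; ok=np.ones(Z.shape,bool);ok[282:]=0 
    print(w,"table std",Z[20:40,340:420].mean(),Z[20:40,340:420].std())
    for h in (.008,.012,.016,.020,.010,.006,.030,.050,.045):
        m=cv2.morphologyEx(((abs(Z-h)<.0018)&ok).astype(np.uint8),cv2.MORPH_OPEN,np.ones((3,3)))
        for r in rect(m,h,c): print(h,np.round(r,3), proj([[r[0],r[1],h]],c).round(0))
E
```

```text
w1 table std 0.0019003892534158367 0.023884743267505146
0.008 [  0.571  -0.202 -73.893  49.922  40.281] [[316. 245.]]
0.008 [ 0.452  0.185  8.742 46.027 25.89 ] [[611. 158.]]
0.008 [ 0.364  0.188 13.677 36.967 21.851] [[630.  86.]]
0.012 [ 5.8900e-01 -4.3000e-02 -2.3600e+00  4.6864e+01  1.6969e+01] [[428. 258.]]
0.012 [ 5.8900e-01 -6.9000e-02 -1.1219e+01  7.4751e+01  2.9573e+01] [[411. 258.]]
0.012 [5.7900e-01 6.5000e-02 1.9072e+01 8.7855e+01 3.4810e+01] [[506. 251.]]
0.012 [5.3900e-01 1.8000e-02 2.6323e+01 8.8605e+01 4.3018e+01] [[476. 224.]]
0.012 [ 0.502 -0.328 80.827 50.234 39.777] [[222. 197.]]
0.012 [ 0.499 -0.055 12.547 38.84  19.901] [[426. 195.]]
0.016 [ 4.3600e-01 -7.0000e-02 -7.4342e+01  5.0348e+01  3.9563e+01] [[419. 146.]]
0.016 [ 4.2600e-01 -6.3000e-02 -7.5108e+01  3.0263e+01  2.3912e+01] [[425. 138.]]
0.016 [ 0.391 -0.218 71.067 49.788 39.91 ] [[303. 108.]]
0.02 [ 0.587 -0.326 81.38  48.325 40.309] [[227. 259.]]
0.02 [  0.423  -0.431 -17.659  45.843  12.246] [[134. 135.]]
0.02 [ 0.41  -0.475 -1.049 80.871 59.113] [[ 96. 125.]]
0.01 [ 5.8900e-01  7.0000e-02 -7.9483e+01 
[... 740 characters left out ...]
 121.]]
0.016 [ 0.391 -0.218 71.117 50.442 39.899] [[89. 82.]]
0.02 [ 0.587 -0.326 82.697 50.534 40.371] [[ 35. 238.]]
0.02 [5.1800e-01 7.2000e-02 7.6894e+01 5.7767e+01 1.2200e+01] [[327. 187.]]
0.02 [5.0700e-01 1.7000e-02 8.1878e+01 4.7115e+01 1.1362e+01] [[285. 178.]]
0.01 [  0.63    0.077 -10.531  50.497  25.832] [[330. 264.]]
0.01 [5.80000e-01 1.00000e-02 7.69670e+01 1.79641e+02 1.69992e+02] [[282. 231.]]
0.006 [ 0.634  0.295 69.006 31.931 21.695] [[481. 266.]]
0.006 [ 0.602  0.291 45.932 84.435 41.573] [[481. 245.]]
0.006 [  0.411   0.237  87.51  130.091 129.884] [[458. 101.]]
0.03 [ 0.411  0.237 -0.047 32.348 26.129] [[465.  99.]]
0.05 [ 0.618  0.045 -9.357 40.18  35.396] [[307. 267.]]
```

```bash
cat >> h.py <<'E'
FX,FY,FA=.580,.010,-13.03
def fix(x,y):
    a=np.radians(FA); return np.array([FX+x*np.cos(a)-y*np.sin(a),FY+x*np.sin(a)+y*np.cos(a)])
def find(h,xy,c,d,tol=.07,dz=.0018):
    """40x50 faces at height h near xy"""
    m=cv2.morphologyEx((abs(cloud(d,c)[:,:,2]-h)<dz).astype(np.uint8),cv2.MORPH_OPEN,np.ones((3,3)))
    r=[q for q in rect(m,h,c) if abs(q[3]-50)<4 and abs(q[4]-40)<4 and np.hypot(q[0]-xy[0],q[1]-xy[1])<tol]
    return min(r,key=lambda q:np.hypot(q[0]-xy[0],q[1]-xy[1]),default=None)
def look(h,xy,z=.25,back=.06):
    robot.goto([xy[0]-back,xy[1],z],down(180)); robot.dwell(.2)
    p,d,c=snap("wrist"); return find(h,xy,c,d)
def feel(xy,z0,z1,yaw,lim=5,step=.002):
    """straight down to z0, then small steps to z1 until the tool meets something"""
    robot.servo_line([*xy,z0],down(yaw),.12); f0=robot.read_force()[2]; z=z0
    while z>z1+1e-4:
        z=max(z-step,z1); robot.servo_line([*xy,z],down(yaw),.02)
        if abs(robot.read_force()[2]-f0)>lim: print("touch at",z,robot.read_force()[2]-f0); break
    return z
def pick(h,xy,base=0):
    q=look(base+h,xy)
    if q is None: raise SystemExit("not seen")
    yaw=(q[2]%180)+90; print("seen",np.round(q,4)); p=q[:2]
    robot.goto([*p,.12],down(yaw)); robot.move_gripper(.78)
    feel(p,base+.015,base+.002,yaw,step=.004)
    robot.move_gripper(0); robot.servo_line([*p,.16],speed=.15); robot.dwell(.1)
    print("grip mm",88*robot.read_grip_width(),"force",robot.read_finger_force(),robot.read_t())
def place(xy,yaw,floor,hover=.16):
    robot.goto([*xy,hover],down(yaw))
    w=88*robot.read_grip_width()
    if abs(w-50)>3: raise SystemExit(f"lost grip {w}")
    z=feel(xy,floor+.012,floor+.0025,yaw)
    robot.move_gripper(.68); robot.servo_line([*xy,hover],speed=.15); print("placed tip z",z,robot.read_t())
E
python3 - <<'E'
from h import *
c=info("scene");d=np.load("pics/scene0.npy");P=cloud(d,c)
m=(abs(P[:,:,2]-.043)<.006)&(abs(P[:,:,0]-.63)<.15)&(abs(P[:,:,1]-.26)<.12)
w=P[m][:,:2]; (a,b),s,g=cv2.minAreaRect((w*1000).astype(np.float32)); print("tray",a,b,s,g)
N=fix(.0285,-.042); print("nest",N)
pick(.020,(.587,-.326)); place(N,180+FA,.010)
E
```

```text
tray 656.3927001953125 239.85232543945312 (211.394287109375, 206.56663513183594) 2.11342453956604
nest [ 0.59829682 -0.03734423]
seen [ 0.5867 -0.3264 82.4807 49.7545 40.4601]
grip mm 49.762593465252976 force 29.999723732471466 10.725
placed tip z 0.0125 15.9833
```

```bash
python3 - <<'E'
from h import *
N=fix(.0285,-.042); n0=fix(.03,-.042)
def chk(top):
    q=look(top,n0); print("pack",top,None if q is None else (np.round(q,4),"err mm",np.round((np.array(q[:2])-n0)*1000,1)))
    return q
if chk(.030) is None: raise SystemExit
pick(.012,(.5025,-.3275)); place(N,180+FA,.030)
if chk(.042) is None: raise SystemExit
pick(.008,(.571,-.2015)); place(N,180+FA,.042)
chk(.050); snap("wrist","w3"); snap("scene","s3")
E
```

```text
pack 0.03 (array([ 5.98000e-01, -3.69000e-02,  7.78795e+01,  5.00642e+01,
        4.04798e+01]), 'err mm', array([-1.7,  0.8]))
seen [ 0.5022 -0.3277 81.4093 49.7846 40.4617]
grip mm 49.72149783203148 force 29.999826550483704 23.3083
placed tip z 0.0325 28.3167
pack 0.042 (array([ 5.98400e-01, -3.71000e-02,  7.59743e+01,  4.97259e+01,
        4.05984e+01]), 'err mm', array([-1.4,  0.6]))
seen [  0.5708  -0.202  -74.1886  49.8062  40.5826]
grip mm 49.80677161562672 force 29.999924898147583 35.1833
placed tip z 0.044500000000000005 39.625
pack 0.05 (array([ 5.98000e-01, -3.69000e-02,  7.70934e+01,  4.98967e+01,
        4.05666e+01]), 'err mm', array([-1.7,  0.8]))
```

View pics/w3.png

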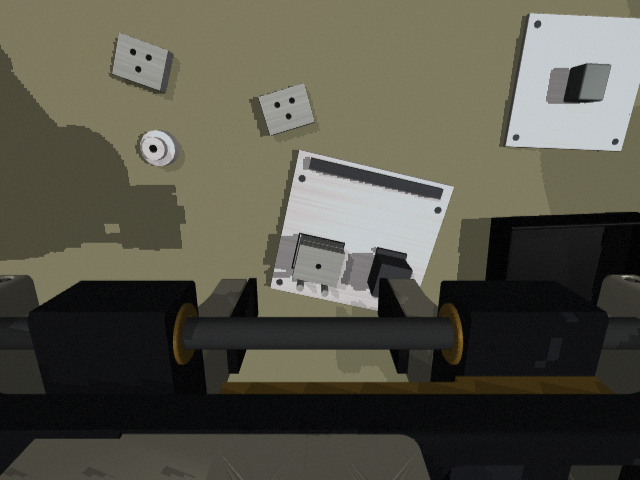

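w3 shows the pack standing square on the outline at (319,266), with the block beside it at (390,270) and both tops at 50 mm. Next I'll locate the tray and put the spares in it.

```bash
python3 - <<'E'
from h import *
robot.goto([.50,.22,.32],down(180)); robot.dwell(.2)
p,d,c=snap("wrist","w4"); P=cloud(d,c)
m=(abs(P[:,:,2]-.045)<.003)&(P[:,:,1]>.14)&(P[:,:,1]<.4)&(p.max(2)<70)&(P[:,:,0]>.5)
w=P[m][:,:2]; print("rim",m.sum(),cv2.minAreaRect((w*1000).astype(np.float32)),w.min(0),w.max(0))
fl=(abs(P[:,:,2]-.0045)<.002)&(p.max(2)<70)&(P[:,:,0]>.5)&(P[:,:,1]>.14)
print("floor",P[fl].min(0),P[fl].max(0))
print("ik",[robot.ik([x,y,.1],down(180)) is not None for x,y in((.6,.25),(.66,.26),(.7,.27))])
E
```

```text
rim 819 ((605.214111328125, 255.73272705078125), (107.71078491210938, 170.132568359375), 2.4885964393615723) [0.54836384 0.16904833] [0.66254902 0.34042715]
floor [0.50423645 0.16405464 0.00250432] [0.79518226 0.61789393 0.00649606]
ik [True, True, True]
```

View pics/w4.png

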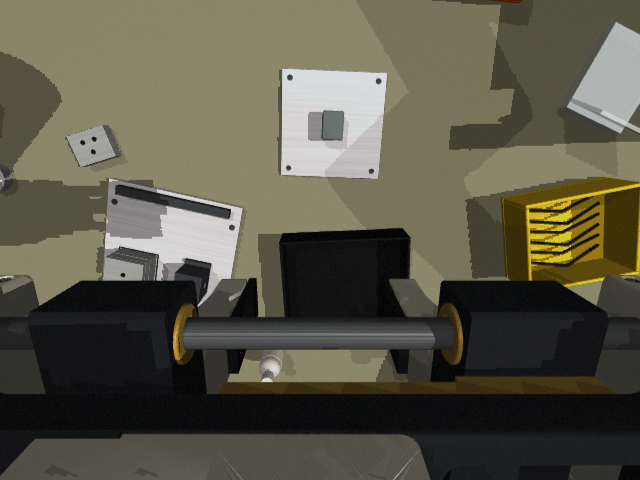

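w4 shows the black tray at (345,275) between the fixture and the yellow tray, and the plate at (333,123) undisturbed. The tray centre works out at about (0.621, 0.2565), yaw 2.5°.

```bash
python3 - <<'E'
from h import *
a=np.radians(2.5); t=lambda x:(.6213+x*np.cos(a),.2565+x*np.sin(a))
pick(.016,(.436,-.070)); place(t(.032),182.5,.006)
pick(.016,(.391,-.218)); place(t(-.032),182.5,.006)
pick(.008,(.664,-.207)); place(t(-.032),182.5,.022)
robot.goto([.50,.18,.32],down(180)); robot.dwell(.2)
snap("wrist","w5"); snap("scene","s5")
E
```

```text
seen [ 4.35600e-01 -7.04000e-02 -7.41617e+01  4.99563e+01  4.03491e+01]
grip mm 49.55912862108517 force 29.99980330467224 48.4083
placed tip z 0.0085 54.075
seen [ 0.3902 -0.2182 70.9242 49.9633 40.4426]
grip mm 50.004780331470656 force 30.000025033950806 61.5667
placed tip z 0.0085 67.625
seen [  0.6795  -0.2544 -87.7724  50.1859  39.9421]
grip mm 49.39044317879915 force 29.986279606819153 74.7917
placed tip z 0.024499999999999997 80.6333
```

View pics/s5.png

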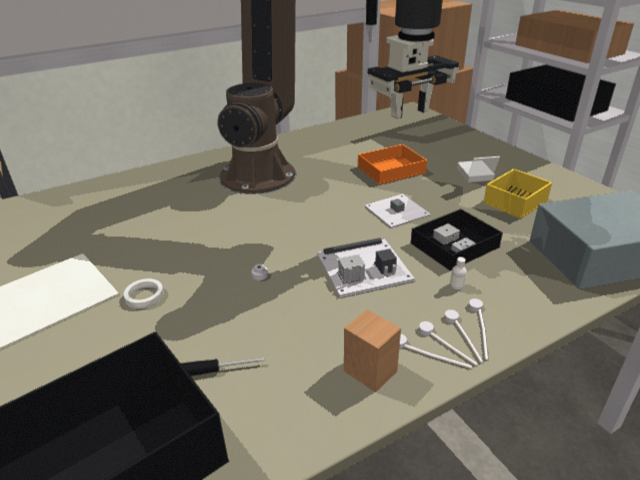

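s5 shows the pack and block on the fixture at (352,268) and (386,262). The spares are in the black tray at (447,234) and (463,243), the table is clear of spacers, and the bystanders haven't moved. Next is the plate.

```bash
cat >> h.py <<'E'
def lean(xe,th,dz,tipz,y=0.):
    t=np.radians(th);a=np.radians(FA);Rz=np.array([[np.cos(a),-np.sin(a),0],[np.sin(a),np.cos(a),0],[0,0,1]])
    xp=np.array([np.cos(t),0,np.sin(t)]);zp=np.array([-np.sin(t),0,np.cos(t)])
    o=np.array([xe,y,.010])+.065*xp+tipz*zp
    return np.array([*fix(o[0],o[1]),o[2]+dz]), Rz@np.c_[-xp,[0,1,0],-zp]
E
python3 - <<'E'
from h import *
def seeplate(xy=(.411,.237)):
    robot.goto([xy[0]-.02,xy[1],.28],down(180)); robot.dwell(.2)
    p,d,c=snap("wrist","w6"); Z=cloud(d,c)[:,:,2]; o=[]
    for h,s in((.006,(130,130)),(.030,(34,26))):
        m=cv2.morphologyEx((abs(Z-h)<.0018).astype(np.uint8),cv2.MORPH_OPEN,np.ones((3,3)))
        o.append([np.round(q,4) for q in rect(m,h,c) if abs(q[3]-s[0])<5 and abs(q[4]-s[1])<5])
    return o
print(seeplate())
for dz in(.1,.0):
    P,R=lean(-.064,28.4,dz,.009); print(P.round(4),robot.ik(P,R))
E
```

```text
[[array([  0.4112,   0.2374,  -2.3328, 130.0684, 129.8654])], [array([ 0.4105,  0.2374, -0.5122, 33.1888, 25.1351])]]
[0.5692 0.0125 0.1488] None
[0.5692 0.0125 0.0488] None
```

```bash
python3 - <<'E'
from h import *
from scipy.spatial.transform import Rotation as Ro
for k in(0,90,180,270):
    for th in (5,15,28.4,-28.4):
        P,R=lean(-.064,th,.05,.009); q=robot.ik(P,R@Ro.from_euler('z',k,degrees=True).as_matrix()); print(k,th,None if q is None else np.round(q,1))
E
```

```text
0 5 [  22.2   17.4  -28.4    4.5  -40.2 -128.6]
0 15 [  25.5   11.7  -43.2   22.5  -24.9 -148.1]
0 28.4 None
0 -28.4 [  12.2   38.5    3.1  -11.8  -80.9 -110.6]
90 5 [ 22.2  17.4 -28.4   4.5 -40.2 141.4]
90 15 [ 25.5  11.7 -43.2  22.5 -24.9 121.9]
90 28.4 None
90 -28.4 [ 12.2  38.5   3.1 -11.8 -80.9 159.4]
180 5 [ 22.2  17.4 -28.4   4.5 -40.2  51.4]
180 15 [ 25.5  11.7 -43.2  22.5 -24.9  31.9]
180 28.4 None
180 -28.4 [ 12.2  38.5   3.1 -11.8 -80.9  69.4]
270 5 [ 22.2  17.4 -28.4   4.5 -40.2 -38.6]
270 15 [ 25.5  11.7 -43.2  22.5 -24.9 -58.1]
270 28.4 None
270 -28.4 [ 12.2  38.5   3.1 -11.8 -80.9 -20.6]
```

```bash
cat >> h.py <<'E'
def toolR(yaw,th):
    """tool whose z is the reverse of a normal sloped by th about the y axis of a frame at yaw"""
    t=np.radians(th);a=np.radians(yaw);Rz=np.array([[np.cos(a),-np.sin(a),0],[np.sin(a),np.cos(a),0],[0,0,1]])
    return Rz@np.array([[-np.cos(t),0,np.sin(t)],[0,1,0],[-np.sin(t),0,-np.cos(t)]])
TIP=.0115
E
python3 - <<'E'
from h import *
for s in(14,18,22):
    print(s,[None if q is None else np.round(q,0) for q in (robot.ik([.411,.2374,z],toolR(-2.3,-s)) for z in(TIP,.2))])
    for dz in (.1,.05,0): P,_=lean(-.064,28.4,dz,TIP); q=robot.ik(P,toolR(FA,28.4-s)); print(P.round(3),None if q is None else np.round(q,0))
E
```

```text
14 [array([  45.,   24.,  -24.,  -13.,  -53., -128.]), array([  45.,   11.,  -13.,  -11.,  -76., -134.])]
[0.568 0.013 0.151] [  27.    6.  -37.   15.  -37. -141.]
[0.568 0.013 0.101] [  26.   10.  -42.   19.  -29. -146.]
[0.568 0.013 0.051] [  25.   14.  -47.   28.  -19. -154.]
18 [array([  43.,   26.,  -21.,  -15.,  -58., -125.]), array([  43.,   13.,  -10.,  -13.,  -80., -131.])]
[0.568 0.013 0.151] [  25.    8.  -31.   10.  -43. -135.]
[0.568 0.013 0.101] [  25.   12.  -35.   11.  -35. -137.]
[0.568 0.013 0.051] [  25.   16.  -39.   14.  -27. -140.]
22 [array([  41.,   28.,  -17.,  -17.,  -62., -123.]), array([  41.,   16.,   -7.,  -15.,  -84., -129.])]
[0.568 0.013 0.151] [  24.   11.  -26.    5.  -48. -130.]
[0.568 0.013 0.101] [  24.   14.  -30.    6.  -41. -131.]
[0.568 0.013 0.051] [  24.   18.  -33.    7.  -34. -132.]
```

```bash
python3 - <<'E'
from h import *
S=18; R=toolR(-2.3,-S); xy=(.411,.2374)
robot.goto([*xy,.12],R); robot.move_gripper(.6)
f0=robot.read_force()[2]; robot.servo_line([*xy,TIP+.012],R,.1); robot.servo_line([*xy,TIP],R,.03); print("dF",robot.read_force()[2]-f0)
robot.move_gripper(0); robot.servo_line([*xy,.2],R,.12)
print("grip",88*robot.read_grip_width(),robot.read_finger_force())
P,_=lean(-.064,28.4,.07,TIP); robot.goto(P,toolR(FA,28.4-S)); robot.dwell(.3)
print("grip",88*robot.read_grip_width(),robot.read_finger_force(),robot.read_t())
p,d,c=snap("scene","s7"); snap("wrist","w7"); W=cloud(d,c).reshape(-1,3)
q=(W-P)@toolR(FA,28.4)  # coordinates along -xp, y, -zp from the TCP
m=(abs(q[:,0])<.06)&(abs(q[:,1])<.06)&(abs(q[:,2]-TIP+.006)<.012)&(np.hypot(q[:,0],q[:,1])>.03)
A=q[m]; 
for _ in range(3):
    k=np.linalg.lstsq(np.c_[A[:,:2],np.ones(len(A))],A[:,2],rcond=None)[0]; r=A[:,2]-np.c_[A[:,:2],np.ones(len(A))]@k; A=A[abs(r)<.003]
print(len(A),"tilts deg",np.degrees(np.arctan(k[:2])),"offset mm",1000*(k[2]-TIP+.006))
E
```

```text
dF 0.7047702209413796
grip 25.706828288137103 29.999350905418396
grip 26.129555024970912 29.999406337738037 89.0167
188 tilts deg [-0.09034298 -0.10123587] offset mm -1.4264288543599095
```

View pics/s7.png

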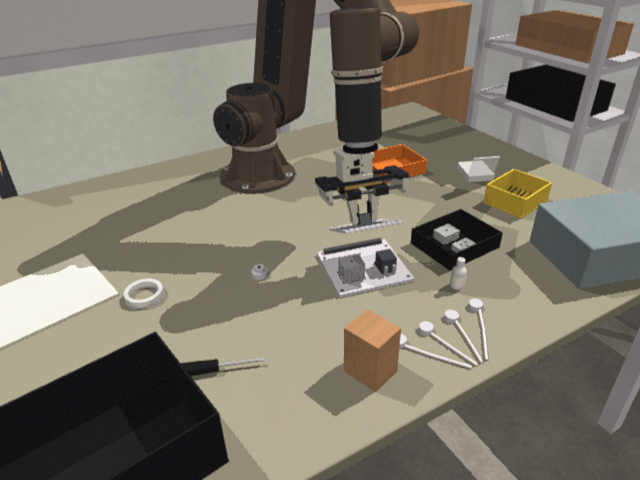

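s7 shows the plate held over the fixture at (366,226), and the fit gives the intended slope to within 0.1°. I'll lower it by feel and let go.

```bash
python3 - <<'E'
from h import *
S=18;R=toolR(FA,28.4-S); L=lambda dz:lean(-.064,28.4,dz,TIP)[0]
robot.servo_line(L(.012),R,.06); robot.dwell(.2)
print("grip",88*robot.read_grip_width()); f0=np.array(robot.read_force()); dz=.012
while dz>-.002:
    dz-=.001; robot.servo_line(L(dz),R,.02); f=np.array(robot.read_force())-f0
    if np.linalg.norm(f)>3: break
print("stop dz",dz,f.round(2))
robot.move_gripper(.55); robot.dwell(.3)
n=-R[:,2]; P=np.array(robot.read_position()); robot.servo_line(P+.06*n,R,.06)
robot.servo_line(P+.06*n+[-.05,0,.12],R,.15)
robot.goto([.45,-.02,.33],down(180)); robot.dwell(.3); print(robot.read_t())
p,d,c=snap("wrist","w8"); W=cloud(d,c).reshape(-1,3)
snap("scene","s8")
a=np.radians(FA);F=(W-[FX,FY,0])@np.array([[np.cos(a),-np.sin(a),0],[np.sin(a),np.cos(a),0],[0,0,1]])
z=.016+np.tan(np.radians(28.4))*(F[:,0]+.066)
m=(abs(F[:,1])<.08)&(F[:,0]>-.075)&(F[:,0]<.06)&(abs(F[:,2]-z)<.01); A=F[m]
for _ in range(4):
    k=np.linalg.lstsq(np.c_[A[:,:2],np.ones(len(A))],A[:,2],rcond=None)[0]; r=A[:,2]-np.c_[A[:,:2],np.ones(len(A))]@k; A=A[abs(r)<.002]
print(len(A),"slope x,y deg",np.degrees(np.arctan(k[:2])),"x",A[:,0].min(),A[:,0].max(),"y",A[:,1].min(),A[:,1].max())
(x,y),s,g=cv2.minAreaRect((A[:,:2]*1000).astype(np.float32)); print("rect",x,y,s,g)
E
```

```text
grip 25.57947950931249
stop dz -3.469446951953614e-18 [-1.49 -0.61  4.05]
97.3833
5262 slope x,y deg [28.48810013 -0.34884714] x -0.07082849977698444 0.03685426312730308 y -0.06445958060761296 0.07991747891618464
rect -16.98712158203125 7.750144958496094 (103.02275848388672, 147.69691467285156) 1.8284027576446533
```

View pics/w8.png

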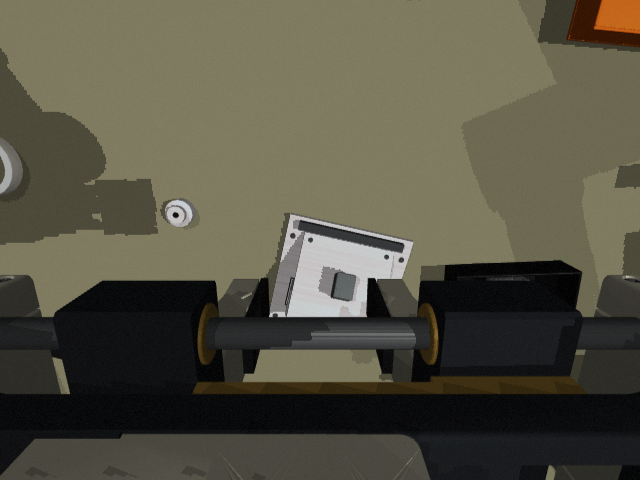

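w8 shows the plate leaning, with the head at (343,286) and the front edge along the rail at (350,235). I need a clean view to check the roll, because it has to touch both the block and the pack.

```bash
python3 - <<'E'
from h import *
robot.goto([.45,0.,.36],down(180-13)); robot.dwell(.3)
def fit(A,t=.0012,n=6):
    for i in range(n):
        k=np.linalg.lstsq(np.c_[A[:,:2],np.ones(len(A))],A[:,2],rcond=None)[0]; r=A[:,2]-np.c_[A[:,:2],np.ones(len(A))]@k; A=A[abs(r)<max(t,.006/2**i)]
    return k,A
a=np.radians(FA);RF=np.array([[np.cos(a),-np.sin(a),0],[np.sin(a),np.cos(a),0],[0,0,1]])
for n in("wrist","scene"):
    p,d,c=snap(n,n+"9"); F=(cloud(d,c).reshape(-1,3)-[FX,FY,0])@RF; x,y,z=F.T
    zz=.016+np.tan(np.radians(28.4))*(x+.066)
    k,A=fit(F[(abs(y)<.058)&(x>-.055)&(x<.04)&(abs(z-zz)<.008)])
    b,B=fit(F[(abs(z)<.006)&(x>-.3)&(x<-.12)&(abs(y)<.12)])
    print(n,len(A),"slopes",np.degrees(np.arctan(k[:2])),"zat10",k@[.01,0,1],"table",np.degrees(np.arctan(b[:2])),b[2])
    m=(abs(z-(k[0]*x+k[1]*y+k[2]))<.002)&(abs(y)<.1)&(abs(x)<.1)&(z>.02)
    A=F[m]; print("y extent",np.percentile(A[:,1],[.3,99.7]),"x",np.percentile(A[:,0],[.3,99.7]),[np.percentile(A[abs(A[:,0]-q)<.008][:,1],[1,99]).round(4) for q in(-.03,0,.02)])
E
```

```text
wrist 3659 slopes [28.71132605 -0.39680423] zat10 0.05805174901797797 table [0.00366437 0.03633487] 0.00072736620306799
y extent [-0.06404886  0.06467164] x [-0.06074045  0.04236786] [array([-0.063,  0.064]), array([-0.0641,  0.0614]), array([-0.0639,  0.03  ])]
scene 277 slopes [28.55950809 -0.43540108] zat10 0.05863623199985325 table [-0.08943002  0.0328314 ] 0.0013642156259240832
y extent [-0.0660773   0.06396051] x [-0.05921566  0.05043352] [array([-0.0652,  0.06  ]), array([-0.0651,  0.0571]), array([-0.0652,  0.0621])]
```

View pics/wrist9.png

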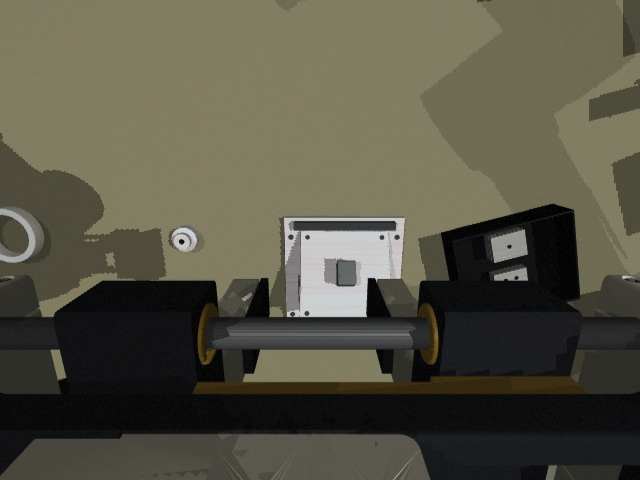

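wrist9 shows the plate square to the rail at (346,222), with the spares in the tray at (508,246) and (510,280). The pack sits about 1 mm further forward than the block, so the block contact could be marginal. I'll re-grip and move the plate 12 mm towards the block, within the 18 mm tolerance, so its weight bears on both.

```bash
python3 - <<'E'
from h import *
S=18;R=toolR(FA,28.4-S); n=-R[:,2]; L=lambda dz,y=0.,xe=-.064:lean(xe,28.4,dz,TIP,y)[0]
P=L(.0005); robot.goto(P+.12*n,R); robot.servo_line(P+.05*n,R,.1)
robot.move_gripper(.6); f0=np.array(robot.read_force()); robot.servo_line(P+.012*n,R,.06); robot.servo_line(P,R,.02); print("dF",np.array(robot.read_force())-f0)
robot.move_gripper(0); print("grip",88*robot.read_grip_width(),np.array(robot.read_force())-f0)
robot.servo_line(L(.010),R,.04); robot.servo_line(L(.010,.0125),R,.04); robot.dwell(.2)
print("grip",88*robot.read_grip_width()); f0=np.array(robot.read_force()); dz=.010
while dz>-.003:
    dz-=.001; robot.servo_line(L(dz,.0125),R,.02); f=np.array(robot.read_force())-f0
    if np.linalg.norm(f)>2.5: break
print("stop dz",dz,f.round(2))
robot.move_gripper(.55); robot.dwell(.3)
P=np.array(robot.read_position()); robot.servo_line(P+.06*n,R,.06); robot.servo_line(P+.06*n+[-.05,0,.12],R,.15)
robot.goto([.42,0.,.34],down(180-13)); robot.dwell(.4); print(robot.read_t())
def fit(A,t=.0012,n=6):
    for i in range(n):
        k=np.linalg.lstsq(np.c_[A[:,:2],np.ones(len(A))],A[:,2],rcond=None)[0]; r=A[:,2]-np.c_[A[:,:2],np.ones(len(A))]@k; A=A[abs(r)<max(t,.006/2**i)]
    return k,A
a=np.radians(FA);RF=np.array([[np.cos(a),-np.sin(a),0],[np.sin(a),np.cos(a),0],[0,0,1]])
for nm in("wrist","scene"):
    p,d,c=snap(nm,nm+"10"); F=(cloud(d,c).reshape(-1,3)-[FX,FY,0])@RF; x,y,z=F.T
    zz=.016+np.tan(np.radians(28.4))*(x+.066)
    k,A=fit(F[(abs(y-.012)<.058)&(x>-.055)&(x<.04)&(abs(z-zz)<.008)])
    print(nm,len(A),"slopes",np.degrees(np.arctan(k[:2])),"zat10",k@[.01,0,1])
    m=(abs(z-(k[0]*x+k[1]*y+k[2]))<.002)&(abs(y)<.1)&(x>-.1)&(z>.017); A=F[m]
    print([np.percentile(A[abs(A[:,0]-q)<.008][:,1],[1,99]).round(4) for q in(-.04,-.03,-.02)],np.percentile(A[:,0],[.5,99.5]))
cv2.imwrite("pics/crop10.png",cv2.resize(cv2.imread("pics/scene10.png")[180:340,260:520],None,fx=3,fy=3,interpolation=cv2.INTER_CUBIC))
E
```

```text
dF [-0.30981774 -0.06461348  0.23082037]
grip 25.871864765500444 [-1.21046191  0.21883226  0.57673556]
grip 25.815840715328747
stop dz 0.0 [-2.87  0.68  6.67]
110.0833
wrist 2059 slopes [28.39679622 -0.55041562] zat10 0.057874976660463366
[array([-0.0519,  0.0768]), array([-0.0519,  0.0752]), array([-0.0518,  0.0222])] [-0.06605982  0.01138608]
scene 271 slopes [28.50758784 -0.45132576] zat10 0.0586688091200225
[array([-0.0523,  0.0751]), array([-0.0528,  0.0701]), array([-0.0529,  0.0717])] [-0.06896848  0.05076222]
```

View pics/crop10.png

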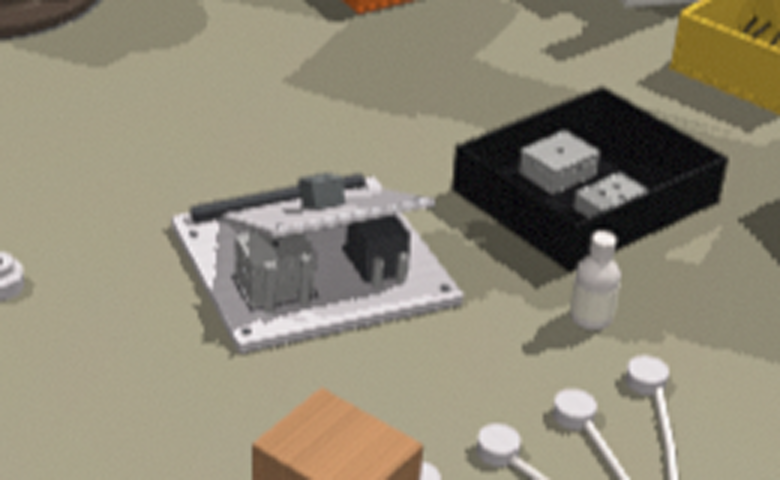

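crop10 shows the plate resting on the pack (270,265) and the block (378,245), with its lower edge at the rail. The spares are in the black tray at (560,155) and (612,190), and the bottle is untouched. I'm handing the job in.

```bash
python3 -c "
from rig import robot
print(robot.job_done(),robot.read_t())"
```

```text
the job is handed in; nothing more can be done
the job is handed in; nothing more can be done
```

I handed the job in without seeing a verdict: the 20+12+8 mm pack stands flush with the 40 mm block, the plate leans at about 28.5° at the stop rail, 12 mm left of centre, and the three spares are in the black tray; that it touches both block and pack I inferred from its tilt, not measured.

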